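# Weigh out 240 g of flavouring jars on the store-room scale

### The job

Make up a 240 g issue of flavouring on the platform scale: take the two small squat jars (about 120 g each) from the stock on the bench and set them on the scale's steel pan one at a time, letting the pan settle for a second with the first before adding the second. Set them down gently, upright and side by side, do not drop them or push the pan hard down, and put nothing else on the pan.

Things in the scene. Friction and masses are not known exactly. Their poses are not given: they have to be found in the camera images.
- jar_a: Small squat glass jar, brown, with paper label and white lid, upright: a round cylinder 46 mm in diameter (lid too), 50 mm tall (lid: top 14 mm), about 120 g. Nearby stock has other sizes: a like jar 68 mm wide and 60 tall, a 28 mm vial 64 tall, a carton 55 x 40 x 48, a steel ring cutter 60 wide, each at least 25 mm away. Origin: centre of the underside, z up.
- jar_b: The second small squat jar, the same in every way as jar_a: 46 mm in diameter, 50 mm tall, about 120 g, white lid; it may stand anywhere among the other stock. Either jar may go first. Origin: centre of the underside, z up.
- pan (a point): Centre of the top of the scale's pan: a flat rimless level steel plate, 180 mm along its x, 230 mm along its y, 6 mm thick, over the grey body (180 x 200 mm, 56 mm high) of a scale fixed to the bench. Empty, it is 100 mm above the bench; it sinks straight down under load. z up. It starts empty, nothing rises beside it. A black pointer on it slides down a white plate with 100 g ticks and a long 240 g mark.
- scale_pan (a joint): How far the pan has sunk, in m: 0 empty, 0.001 for every 20 g put on it (a spring of 196 N/m, well damped, settled in half a second), so 0.006 with one jar and 0.012 at the wanted 240 g; the stop is at 0.040 (800 g).
There are look-alikes about, which are no part of the job. Leave any pink look-alike of the jar_a alone.

How it is judged:
On the way:
1. one jar alone stands on the pan and the scale shows one jar's weight (80 to 160 g) (value of joint scale_pan between 0.004 and 0.008 m and (((z of jar_a in the frame of pan between -0.006 and 0.008 m and x of jar_a in the frame of pan between -0.09 and 0.09 m and y of jar_a in the frame of pan between -0.115 and 0.115 m and angle between jar_a's own z axis and vertical below 0.17 rad) and not (z of jar_b in the frame of pan between -0.006 and 0.008 m and x of jar_b in the frame of pan between -0.09 and 0.09 m and y of jar_b in the frame of pan between -0.115 and 0.115 m and angle between jar_b's own z axis and vertical below 0.17 rad)) or ((z of jar_b in the frame of pan between -0.006 and 0.008 m and x of jar_b in the frame of pan between -0.09 and 0.09 m and y of jar_b in the frame of pan between -0.115 and 0.115 m and angle between jar_b's own z axis and vertical below 0.17 rad) and not (z of jar_a in the frame of pan between -0.006 and 0.008 m and x of jar_a in the frame of pan between -0.09 and 0.09 m and y of jar_a in the frame of pan between -0.115 and 0.115 m and angle between jar_a's own z axis and vertical below 0.17 rad)))), for 0.2 s.
At the end, for the whole second after the job is handed in: Both small jars stand upright (within 10 degrees) and at rest on the pan, and the scale shows 240 g within 35 g (pan sunk 10.25 to 13.75 mm) (z of jar_a in the frame of pan between -0.006 and 0.008 m and x of jar_a in the frame of pan between -0.09 and 0.09 m and y of jar_a in the frame of pan between -0.115 and 0.115 m and angle between each of jar_a, jar_b's own z axis and vertical below 0.17 rad and z of jar_b in the frame of pan between -0.006 and 0.008 m and x of jar_b in the frame of pan between -0.09 and 0.09 m and y of jar_b in the frame of pan between -0.115 and 0.115 m and value of joint scale_pan between 0.01025 and 0.01375 m and linear speed of each of jar_a, jar_b below 0.02 m/s and velocity of joint scale_pan between -0.01 and 0.01 m/s); the robot touches nothing.
It fails at once if a jar is dropped onto the pan (reaches it at more than 0.9 m/s) ((horizontal distance between jar_a and pan below 0.13 m and z of jar_a in the frame of pan between -0.01 and 0.025 m and linear speed of jar_a above 0.9 m/s) or (horizontal distance between jar_b and pan below 0.13 m and z of jar_b in the frame of pan between -0.01 and 0.025 m and linear speed of jar_b above 0.9 m/s)).
It fails at once if the pan is pushed hard down (beyond 720 g) (value of joint scale_pan above 0.036 m).
It also fails if it takes over 58 s, if anything falls off the work surface, if the arm or the gripper's body presses on something with over 40 N, if the wrist force passes 120 N, or if a joint passes its speed limit or range.

### The arm

A 6-joint arm with a two-finger parallel gripper is mounted at the origin on the work surface. World frame = base frame: x ahead of the robot, y to its left, z up, the work surface at z = 0. Lengths are in m, angles in rad, forces in N, time in s.
With the tool pointing down it reaches from about 0.275 to 0.875 m from the base axis. Payload 12.5 kg.
Tool frame: the origin (TCP) lies at the very end of the fingers, on their centre line; the grasp point (between the pads) lies r.hold_point_z behind it (r.hold_point_z is the distance from the TCP to the grasp point, in m); z points along the fingers, y is the direction in which the jaws open and shut (so a half turn about z gives the same grasp; the last joint's range is limited). The gripper opens to 85 mm and grips with 20 to 120 N. Pads are 22 mm wide; open, the fingers measure 114 mm over their backs; the gripper's body (76 mm by 85 mm) begins 54 mm behind the grasp point. The pads swing forward as they close: fully open they stand 13 mm farther back than shut.
Start: joints at [1.085, 0.351, 1.652, -0, 1.139, -0.085], TCP at [0.215, 0.506, 0.21] pointing down, gripper open.
Joint ranges: [-2.75, 2.75], [-0.79, 2.1], [0.01, 2.65], [-1.57, 4.71], [0.07, 3.14], [-2.87, 2.87]. Speed limits (rad/s): [2.22, 2.22, 2.79, 3.14, 3.14, 3.14].

### API

Orientations are given as [roll, pitch, yaw] about the fixed x, y, z axes, in that order (R = Rz(yaw) Ry(pitch) Rx(roll)).
In Python, from plant import r gives the robot as it stands.
- The arm moves only by the shell command python3 -m crank 'ROWS' [FORCE]. ROWS is a JSON object of lists of equal length, an entry for each row: "translation": the shift along the tool's x, y, z in mm, a list of three; "angular": the turn, a rotation vector about the tool's x, y, z in rad, a list of three; "claw": the opening in per cent of the stroke, from 0 (shut) to 100 (fully open). In form: {"translation": [[x, y, z], ...], "angular": [[rx, ry, rz], ...], "claw": [claw, ...]}. A call has 1 to 12 rows; each row is the pose to reach, as a shift and turn from the pose commanded when the call began, along the tool's axes at that moment; what a row does not reach only later rows make up. A row lasts 1/10 s, in which the tool goes at most 50 mm and 8.59 degrees, less where a joint would pass 70% of its speed; a pose out of reach is approached as far as the arm can. A call with a gripper value outside its range is refused whole. The fingers move at their own pace and stop on an object; FORCE is the grip in N (left out, the last holds). Time passes only in rows, so rows that repeat a pose let the fingers close. It gives the time, the measured TCP pose, the force and the opening at its end, in the units of the state.
- r.get_state(): the state, without advancing time (a new reading comes with each control period).
- r.read_camera(name): name is "scene" or "top"; returns the picture (420x560x3 uint8, red, green, blue); there is no depth.
- r.camera_model(name): a dict with "mtx" (3x3 intrinsics, pixels), "cam_to_world" (4x4, takes a point from camera to world coordinates). Camera axes: x right, y down, z forward; pixel columns grow to the right and rows downward; lengths in m; the calibration is good to about 2 mm. A picture is of the moment at which its call begins. camera_model takes no time and is no camera call.
- r.close_job(): hands the job in, once; it reports no verdict.
Trained networks look in the newest picture that a camera, given by its name, has taken for a name from the list of things; names that differ only in an ending like _2 or _b are one class to them, and where a whole thing is asked for, a point or a joint stands for the part that bears it (a point fixed in the world has none). Each returns a list of dicts, best first, with "score" (0 to 1); they miss things now and then, are a little off and sometimes report something else, mostly with a low value. They report only what shows in the picture. A call takes as long as a camera call. They do not tell look-alikes from the thing itself.
- r.find_in(camera, query): "centre" ([x, y, z] in m, in the coordinates of the camera as it stood for that picture, good to about 4 mm: the middle of the surface that is visible of it).
The state is a dict: "clock": time; "joint_pos": joint angles; "joint_velocities": joint speeds; "joint_efforts": joint torques, N m; "tool_pos": TCP position; "tcp_rot": TCP orientation; "wrist_force": force on the tool from outside, world axes, zero at the start; "ft_torque": the same for the moment, N m; "grip_width": finger opening in m.
Only numpy, scipy, OpenCV 4.12 (cv2) and the standard library are available. Lean on these libraries where they do the work, as an engineer would, in place of code of your own. Each camera call takes 0.05 s, during which the arm holds its last target.

## Working session

There is one attempt and no reset: what is moved stays moved. The work goes in short steps, Python scripts to look and compute and a shell command to move; the robot and the scene stay as the last step left them, time stands still between calls to the robot, and variables do not carry over. Pictures are saved under pics/ and viewed, and the job is handed in when it is done.

```bash
mkdir -p pics; ls; python3 - <<'E'
from plant import r
import cv2,numpy as np
np.set_printoptions(precision=4,suppress=True)
s=r.get_state();print(s['clock'],s['tool_pos'],s['tcp_rot'],s['grip_width'],r.hold_point_z)
for c in('scene','top'):
    im=r.read_camera(c);cv2.imwrite(f'pics/{c}0.png',im[...,::-1])
    m=r.camera_model(c);print(c,m['mtx'],m['cam_to_world'])
    T=np.array(m['cam_to_world'])
    for q in('jar_a','pan'):
        for d in r.find_in(c,q):
            p=np.array(d['centre']);w=T@np.r_[p,1];u=np.array(m['mtx'])@p
            print(q,round(d['score'],2),w[:3],u[:2]/u[2])
print(r.get_state()['clock'])
E
```

```text
pics
0.0 [0.2144 0.5061 0.2098] [-3.1404 -0.0001  2.7407] 0.08499856694120718 0.0187
scene [[386.1679   0.     283.0214]
 [  0.     386.1679 209.9832]
 [  0.       0.       1.    ]] [[-0.7122  0.5484 -0.4382  0.7853]
 [ 0.7018  0.5424 -0.4618  0.4085]
 [-0.0155 -0.6365 -0.7712  0.6841]
 [ 0.      0.      0.      1.    ]]
jar_a 0.93 [0.4566 0.1137 0.0533] [301.6573 240.8585]
jar_a 0.86 [0.3665 0.1772 0.0524] [355.3875 233.2775]
jar_a 0.62 [0.3657 0.2757 0.0522] [396.6311 262.7024]
jar_a 0.61 [0.3615 0.0758 0.0503] [319.484  205.5536]
jar_a 0.59 [0.45   0.2214 0.05  ] [345.7255 273.1685]
pan 0.71 [ 0.5114 -0.1061  0.0987] [208.0883 182.8737]
top [[433.3259   0.     280.4206]
 [  0.     433.3259 210.6586]
 [  0.       0.       1.    ]] [[ 0.0245 -0.9811  0.1921  0.322 ]
 [-0.9996 -0.0273 -0.0119  0.079 ]
 [ 0.0169 -0.1918 -0.9813  0.9276]
 [ 0.      0.      0.      1.    ]]
jar_a 0.98 [0.4392 0.2138 0.0459] [208.6316 235.3055]
jar_a 0.96 [0.3595 0.2678 0.0479] [179.2513 273.9456]
jar_a 0.81 [0.3611 0.0668 0.0507] [279.572 275.65 ]
jar_a 0.79 [0.4528 0.1072 0.0516] [260.9199 229.7183]
jar_a 0.57 [0.3514 0.1681 0.0492] [228.8115 279.2706]
pan 0.62 [ 0.5011 -0.1208  0.1   ] [377.4582 204.7884]
0.3
```

View pics/scene0.png

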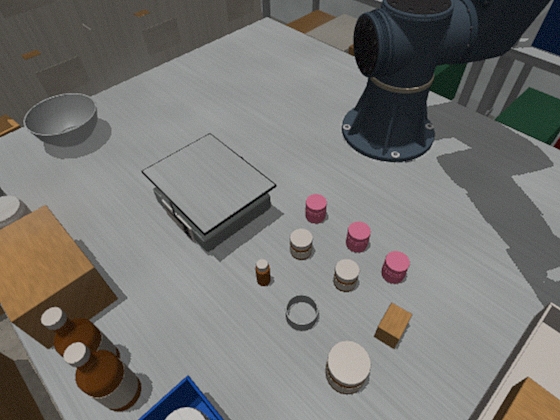

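View pics/top0.png

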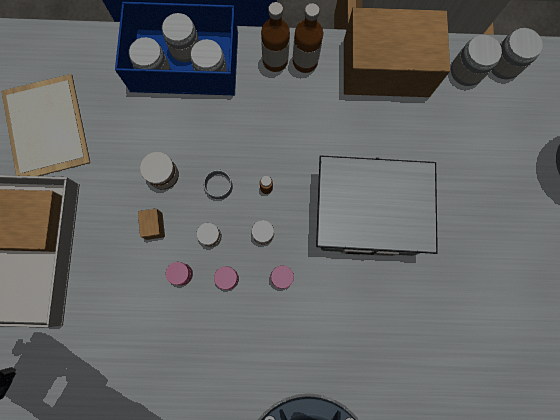

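```bash
python3 - <<'E'
import cv2
a=cv2.imread('pics/scene0.png')[160:310,250:450];b=cv2.imread('pics/top0.png')[190:320,150:320]
cv2.imwrite('pics/crop_s.png',cv2.resize(a,None,fx=4,fy=4,interpolation=2));cv2.imwrite('pics/crop_t.png',cv2.resize(b,None,fx=4,fy=4,interpolation=2))
E
```

```text
(no output)
```

View pics/crop_s.png

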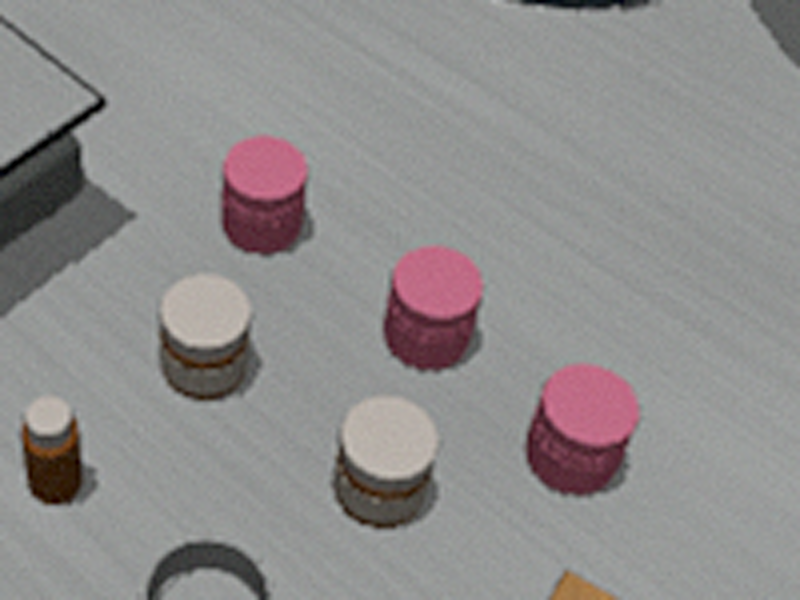

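View pics/crop_t.png

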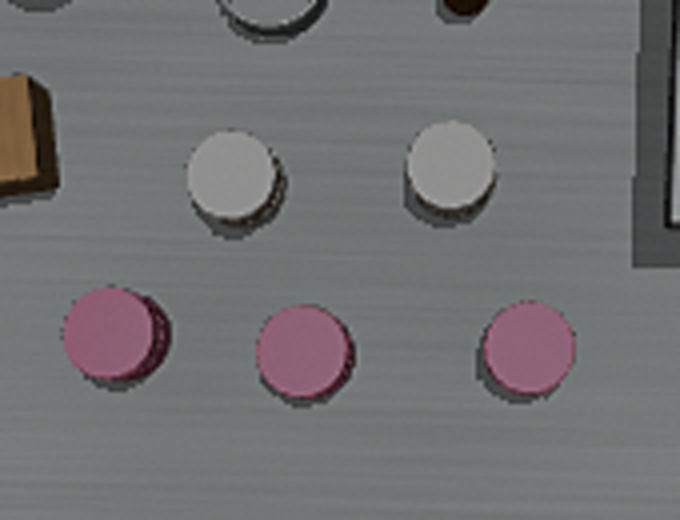

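The candidates in the top view are:
- White lids at (207,234) and (262,231), which look like the two small jars.
- Pink look-alikes at (179,274), (226,278) and (282,277), to be left alone.
- The big jar at (158,167), the vial at (266,184), and the tall jars in the bin.

The crops show the two white-lidded squat jars with brown glass and a label, equal in size, so I choose those two. Next I measure them.

```bash
cat > h.py <<'E'
from plant import r
import cv2,numpy as np
np.set_printoptions(precision=4,suppress=True)
def w2(c,u,z):
    m=r.camera_model(c);T=np.array(m['cam_to_world']);d=T[:3,:3]@np.linalg.inv(np.array(m['mtx']))@np.array([u[0],u[1],1.])
    return T[:3,3]+d*(z-T[2,3])/d[2]
def proj(c,p):
    m=r.camera_model(c);T=np.linalg.inv(np.array(m['cam_to_world']));q=np.array(m['mtx'])@(T@np.r_[p,1])[:3];return q[:2]/q[2]
E
python3 - <<'E'
from h import *
from scipy.spatial import ConvexHull
for c,box in(('top',(150,240,190,320)),('scene',(190,310,270,420))):
    im=cv2.imread(f'pics/{c}0.png').astype(int);b,g,R=im[...,0],im[...,1],im[...,2]
    print(c,'lid px',im[234,207],im[310//2+75//1-1,300],'bench',im[330,300])
    for name,mask in(('white',(R-b>=4)&(abs(R-g)<25)&(R>125)),('pink',(R-g>25)&(R-b>8)&(b>g+8))):
        mk=mask.astype(np.uint8); mk=cv2.morphologyEx(mk,cv2.MORPH_OPEN,np.ones((3,3),np.uint8))
        n,l,st,ce=cv2.connectedComponentsWithStats(mk)
        for i in range(1,n):
            if st[i,4]>80 and box[0]<ce[i][1]<box[1] and box[2]-50<ce[i][0]<box[3]:
                z=.05
                print(c,name,ce[i],st[i],w2(c,ce[i],z)[:2])
# pan corners
for u in((320,156),(437,161),(437,251),(318,247)):print(w2('top',u,.1))
for u in((210,135),(275,184),(207,229),(142,177)):print(w2('scene',u,.1))
E
```

```text
top lid px [141 142 141] [116 115 112] bench [121 121 117]
top white [150.8264 162.8782] [140 152  27  26 386] [0.5884 0.3427]
scene lid px [64 70 64] [172 178 186] bench [77 76 75]
scene white [300.9494 237.2738] [290 229  23  18 336] [0.4496 0.1051]
scene white [261.5213 263.4149] [256 259  12  10  94] [0.5469 0.094 ]
scene white [347.     268.8127] [335 259  25  21 411] [0.4411 0.2171]
scene pink [315.4665 205.8828] [306 194  21  29 418] [0.368  0.0702]
scene pink [357.4952 234.9638] [346 221  25  31 525] [0.3653 0.1819]
scene pink [395.4647 264.6678] [382 251  28  29 581] [0.3694 0.2762]
[ 0.5976 -0.0074  0.1   ]
[ 0.5941 -0.2422  0.1   ]
[ 0.4134 -0.2341  0.1   ]
[ 0.4151 -0.0049  0.1   ]
[ 0.4138 -0.2256  0.1   ]
[ 0.416 -0.003  0.1  ]
[ 0.5873 -0.0103  0.1   ]
[ 0.6005 -0.2193  0.1   ]
```

```bash
python3 - <<'E'
from h import *
im=cv2.imread('pics/top0.png')
for (x0,y0,x1,y1) in((192,218,226,252),(246,214,280,248)):
    g=cv2.cvtColor(im,cv2.COLOR_BGR2GRAY)[y0:y1,x0:x1]
    mk=(g>132).astype(np.uint8); mk=cv2.morphologyEx(mk,cv2.MORPH_OPEN,np.ones((3,3),np.uint8))
    n,l,st,ce=cv2.connectedComponentsWithStats(mk);i=1+np.argmax(st[1:,4])
    c=ce[i]+(x0,y0);print(c,st[i],w2('top',c,.05), 'diam mm',2*np.sqrt(st[i,4]/np.pi)/433.3*.9*1000)
# neighbours on tops
for n,u,z in(('p1',(178,273),.05),('p2',(226,277.5),.05),('p3',(282,277),.05),('vial',(266,181),.064),('ring',(218,184),.02),('carton',(148,222),.048)):print(n,w2('top',u,z)[:2])
J={'L':(.439,.2155),'R':(.4495,.1065)}
E
```

```text
[207.1215 233.058 ] [  5   5  21  21 362] [0.4432 0.2165 0.05  ] diam mm 44.592637999564495
[262.1859 230.6789] [  6   7  21  21 355] [0.4511 0.1046 0.05  ] diam mm 44.15938904985612
p1 [0.3612 0.27  ]
p2 [0.3547 0.1738]
p3 [0.3585 0.0618]
vial [0.5524 0.0997]
ring [0.5545 0.2039]
carton [0.4631 0.3388]
```

The two lids measure about 46 mm across, and the two cameras agree to within 3 mm. That puts L at (0.442, 0.217), R at (0.450, 0.105) and the pan centre at about (0.504, -0.118). The jaws will open along world y, where the neighbours are more than 85 mm off. I'll place the jars side by side along x, with L first.

```bash
python3 -m crank '{"translation":[[-45,-25,12],[-90,-50,25],[-135,-74,40],[-180,-99,55],[-225,-124,65],[-270,-149,75],[-312,-172,85],[-322,-177,90],[-322,-177,90]],"angular":[[0,0,-0.1],[0,0,-0.2],[0,0,-0.3],[0,0,-0.4],[0,0,-0.4],[0,0,-0.4],[0,0,-0.4],[0,0,-0.4],[0,0,-0.4]],"claw":[100,100,100,100,100,100,100,100,100]}' 30
```

```text
clock: 1.2
tool_pos: [0.4433, 0.2153, 0.1193]
tcp_rot: [-3.141, -0.001, 3.137]
wrist_force: [-0.6, 0.4, 0.2]
grip_width: 0.0856
```

```bash
python3 -m crank '{"translation":[[1,2,35],[1,2,70],[1,2,95],[1,2,109],[1,2,109]],"angular":[[0,0,0],[0,0,0],[0,0,0],[0,0,0],[0,0,0]],"claw":[100,100,100,100,100]}' 30; python3 - <<'E'
from h import *
im=r.read_camera('scene');cv2.imwrite('pics/s1.png',cv2.resize(im[140:320,230:450,::-1],None,fx=3,fy=3,interpolation=2))
E
```

```text
clock: 1.7
tool_pos: [0.4396, 0.2199, 0.0099]
tcp_rot: [-3.14, -0.003, 3.141]
wrist_force: [0.1, 0.5, 1.3]
grip_width: 0.0854
```

View pics/s1.png

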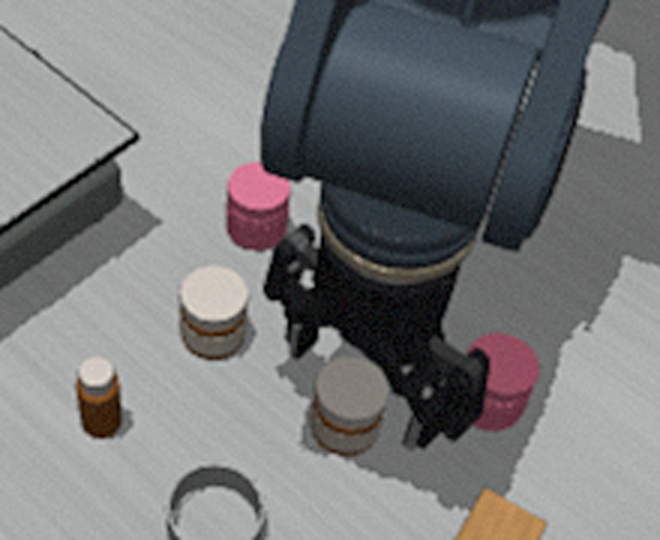

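The jar stands between the two fingers, with fingertips in the crop at about (300,350) and (415,440) and the jar centred near (350,405). Closing now.

```bash
python3 -m crank '{"translation":[[-1,-1,0],[-1,-1,0],[-1,-1,0],[-1,-1,0],[-1,-1,0],[-1,-1,0],[-1,-1,0]],"angular":[[0,0,0],[0,0,0],[0,0,0],[0,0,0],[0,0,0],[0,0,0],[0,0,0]],"claw":[80,60,45,40,40,40,40]}' 30
```

```text
clock: 2.45
tool_pos: [0.4425, 0.219, 0.0123]
tcp_rot: [3.141, 0.001, 3.141]
wrist_force: [-1.9, -0.5, 8.5]
grip_width: 0.0446
```

```bash
python3 -m crank '{"translation":[[0,0,-15],[0,0,-50],[0,0,-95],[0,0,-140],[0,0,-168],[0,0,-170],[0,0,-170]],"angular":[[0,0,0],[0,0,0],[0,0,0],[0,0,0],[0,0,0],[0,0,0],[0,0,0]],"claw":[35,35,35,35,35,35,35]}' 30
python3 - <<'E'
from h import *
im=r.read_camera('scene');cv2.imwrite('pics/s2.png',cv2.resize(im[100:320,180:450,::-1],None,fx=2.5,fy=2.5,interpolation=2))
E
```

```text
clock: 3.15
tool_pos: [0.4419, 0.2188, 0.1815]
tcp_rot: [3.141, 0.001, 3.141]
wrist_force: [0.3, 0.5, -1.0]
grip_width: 0.0446
```

View pics/s2.png

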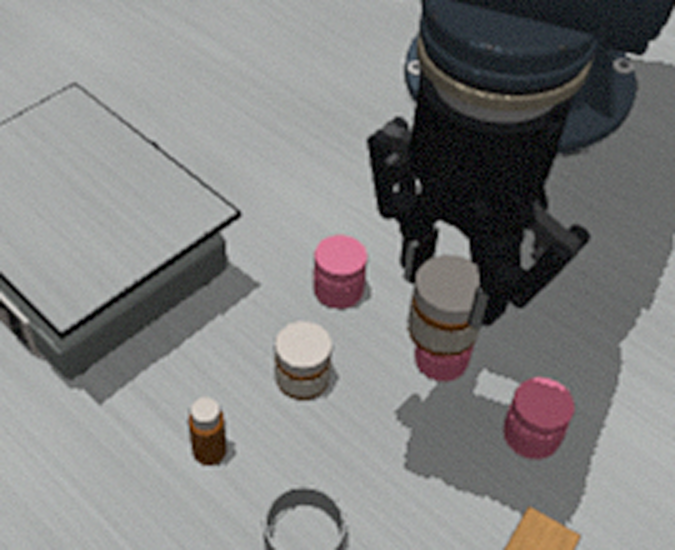

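The jar is held upright in the jaws at about (448,310) in the crop, and the other stock hasn't moved. I'll carry it over the far side of the pan at (0.544, -0.118), which is tool -102, -337.

```bash
python3 -m crank '{"translation":[[-6,-20,0],[-18,-60,0],[-31,-104,0],[-45,-150,0],[-60,-196,0],[-73,-242,0],[-87,-288,0],[-97,-322,0],[-102,-337,0],[-102,-337,0],[-102,-337,0]],"angular":[[0,0,0],[0,0,0],[0,0,0],[0,0,0],[0,0,0],[0,0,0],[0,0,0],[0,0,0],[0,0,0],[0,0,0],[0,0,0]],"claw":[35,35,35,35,35,35,35,35,35,35,35]}' 30
python3 -m crank '{"translation":[[0,0,15],[0,0,30],[0,0,43],[0,0,52],[0,0,56],[0,0,56]],"angular":[[0,0,0],[0,0,0],[0,0,0],[0,0,0],[0,0,0],[0,0,0]],"claw":[35,35,35,35,35,35]}' 30
python3 - <<'E'
from h import *
for c in('scene','top'):
    im=r.read_camera(c);a=im[80:300,90:360] if c=='scene' else im[100:300,250:500];cv2.imwrite(f'pics/{c}3.png',cv2.resize(a[...,::-1],None,fx=2.5,fy=2.5,interpolation=2))
E
```

```text
clock: 4.3
tool_pos: [0.543, -0.1174, 0.1802]
tcp_rot: [3.141, -0.002, 3.141]
wrist_force: [0.2, 1.0, -0.5]
grip_width: 0.0446
clock: 4.9
tool_pos: [0.5436, -0.1179, 0.125]
tcp_rot: [3.141, -0.001, 3.141]
wrist_force: [-0.1, -0.4, -0.9]
grip_width: 0.0443
```

View pics/scene3.png

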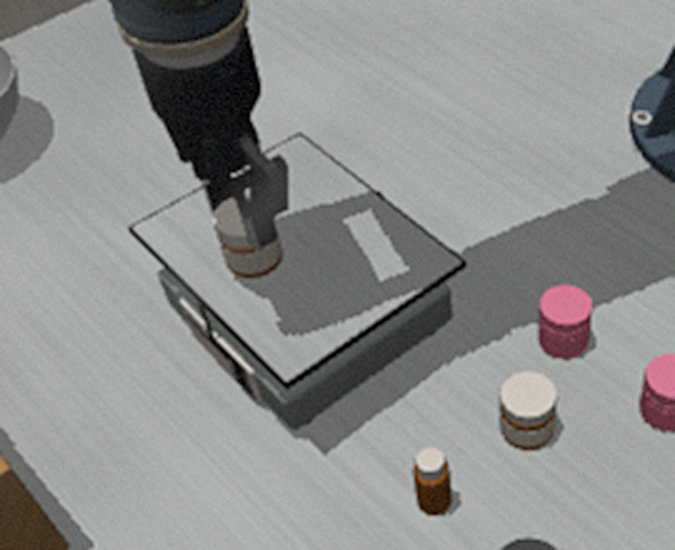

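View pics/top3.png

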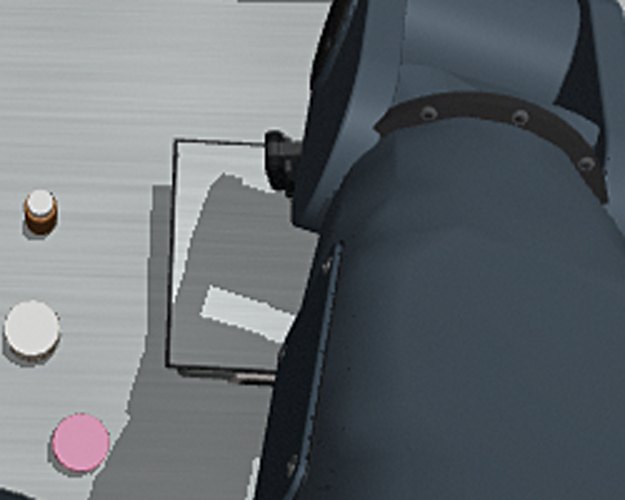

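```bash
python3 -m crank '{"translation":[[0,0,4],[0,0,8],[0,0,12],[0,0,14],[0,0,16],[0,0,17],[0,0,17],[0,0,17]],"angular":[[0,0,0],[0,0,0],[0,0,0],[0,0,0],[0,0,0],[0,0,0],[0,0,0],[0,0,0]],"claw":[35,35,35,35,35,35,35,35]}' 30
python3 - <<'E'
from h import *
im=r.read_camera('scene');a=im[120:260,120:290];cv2.imwrite('pics/s4.png',cv2.resize(a[...,::-1],None,fx=4,fy=4,interpolation=2))
print(r.get_state()['wrist_force'])
E
```

```text
clock: 5.8
tool_pos: [0.5438, -0.1183, 0.1084]
tcp_rot: [-3.142, 0.0, 3.141]
wrist_force: [-1.4, 0.2, 0.0]
grip_width: 0.0444
[-0.7859  0.3233 -0.2979]
```

View pics/s4.png

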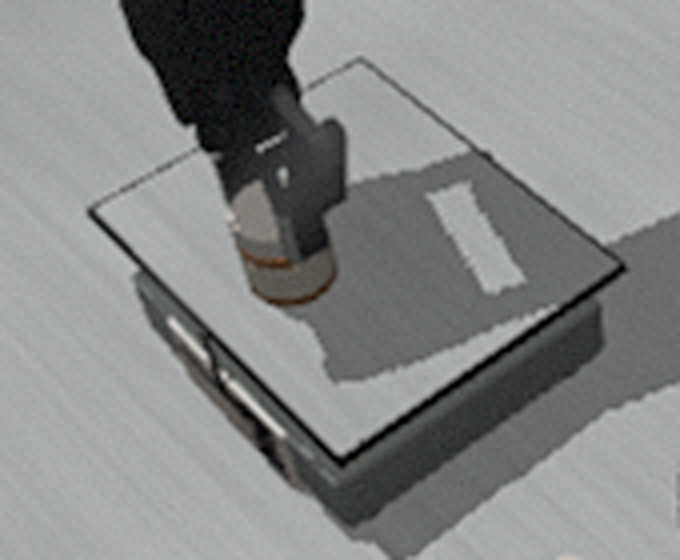

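The pan is taking most of the jar's weight, since the wrist force z went from about -0.9 to about -0.1. I'll go 2 mm more and open gradually.

```bash
python3 -m crank '{"translation":[[0,0,1],[0,0,2],[0,0,2],[0,0,2],[0,0,2],[0,0,2],[0,0,2],[0,0,2],[0,0,2],[0,0,2]],"angular":[[0,0,0],[0,0,0],[0,0,0],[0,0,0],[0,0,0],[0,0,0],[0,0,0],[0,0,0],[0,0,0],[0,0,0]],"claw":[35,35,52,56,62,70,78,85,85,85]}' 20
python3 -m crank '{"translation":[[0,0,-10],[0,0,-30],[0,0,-60],[0,0,-75],[0,0,-75]],"angular":[[0,0,0],[0,0,0],[0,0,0],[0,0,0],[0,0,0]],"claw":[85,85,85,85,85]}'
python3 - <<'E'
from h import *
im=r.read_camera('scene');a=im[120:260,120:290];cv2.imwrite('pics/s5.png',cv2.resize(a[...,::-1],None,fx=4,fy=4,interpolation=2))
E
```

```text
clock: 6.85
tool_pos: [0.5437, -0.1183, 0.1063]
tcp_rot: [-3.142, -0.0, 3.141]
wrist_force: [0.1, -0.2, 0.0]
grip_width: 0.0728
clock: 7.35
tool_pos: [0.5449, -0.1186, 0.184]
tcp_rot: [-3.14, 0.004, 3.141]
wrist_force: [-0.8, 0.9, -0.5]
grip_width: 0.0727
```

View pics/s5.png

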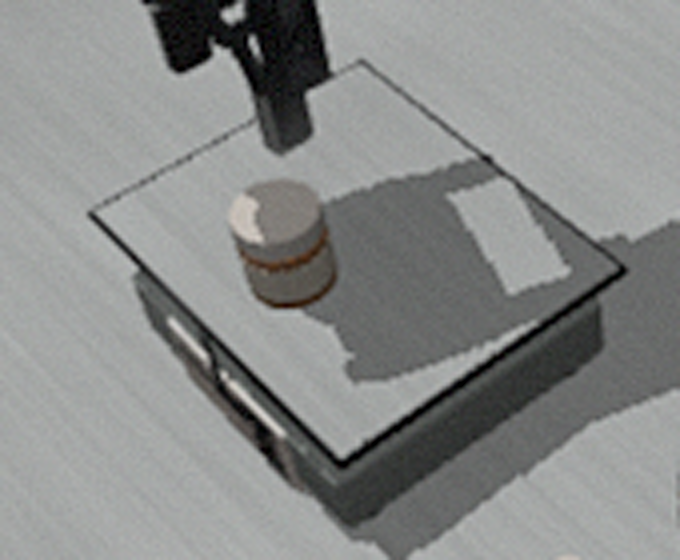

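Jar L stands upright at about (285,245) in the crop, and the gripper is clear. Now for jar R at (0.450, 0.105), which is tool +94, +223.

```bash
python3 -m crank '{"translation":[[10,24,0],[28,66,0],[47,111,0],[66,156,0],[84,200,20],[93,220,45],[94,223,65],[94,223,65],[94,223,65]],"angular":[[0,0,0],[0,0,0],[0,0,0],[0,0,0],[0,0,0],[0,0,0],[0,0,0],[0,0,0],[0,0,0]],"claw":[100,100,100,100,100,100,100,100,100]}' 30
python3 - <<'E'
from h import *
im=r.read_camera('scene');a=im[120:260,120:290];cv2.imwrite('pics/s6.png',cv2.resize(a[...,::-1],None,fx=4,fy=4,interpolation=2))
im=r.read_camera('scene');a=im[170:310,220:390];cv2.imwrite('pics/s6b.png',cv2.resize(a[...,::-1],None,fx=4,fy=4,interpolation=2))
im=cv2.imread('pics/scene0.png')[120:260,120:290];cv2.imwrite('pics/s0c.png',cv2.resize(im,None,fx=4,fy=4,interpolation=2))
E
```

```text
clock: 8.3
tool_pos: [0.4498, 0.1045, 0.1162]
tcp_rot: [-3.141, -0.001, 3.141]
wrist_force: [0.2, -0.8, -0.5]
grip_width: 0.0854
```

View pics/s6.png

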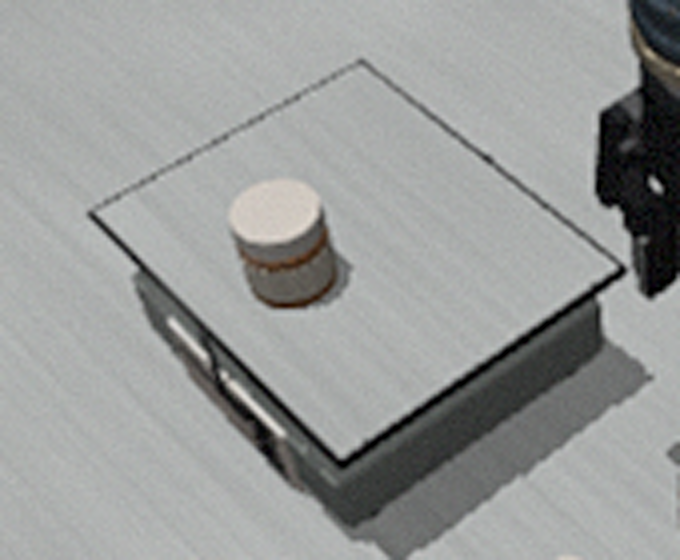

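View pics/s6b.png

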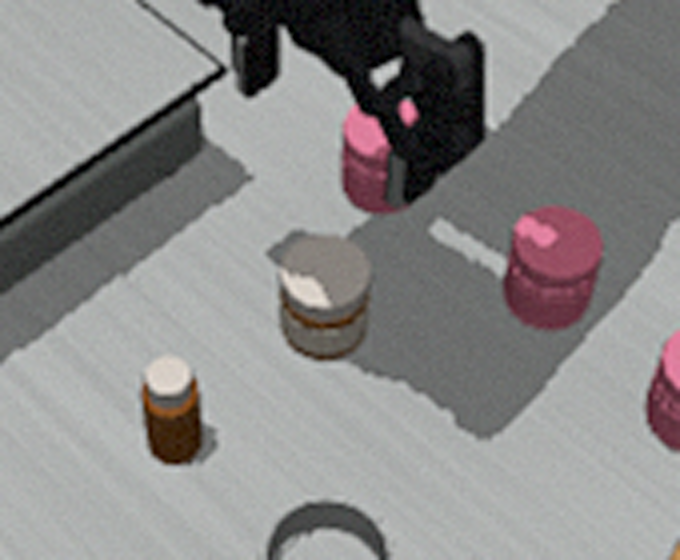

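View pics/s0c.png

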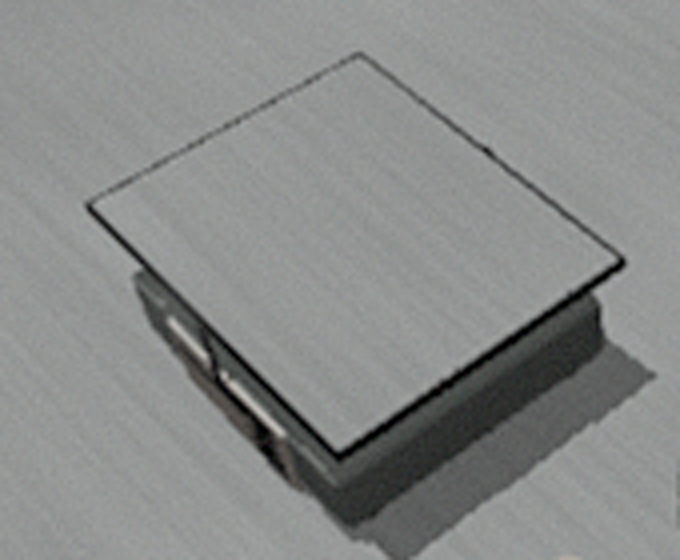

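With jar L upright on it, the pan has sunk about 2 px (roughly 5–6 mm), which is one jar's weight, and it has been settled for more than a second. The gripper is over jar R, so I'll go down and grip it.

```bash
python3 -m crank '{"translation":[[0,0,35],[0,0,70],[0,0,95],[0,0,103],[0,0,103]],"angular":[[0,0,0],[0,0,0],[0,0,0],[0,0,0],[0,0,0]],"claw":[100,100,100,100,100]}' 30
python3 -m crank '{"translation":[[0,0,0],[0,0,0],[0,0,0],[0,0,0],[0,0,0],[0,0,0],[0,0,0]],"angular":[[0,0,0],[0,0,0],[0,0,0],[0,0,0],[0,0,0],[0,0,0],[0,0,0]],"claw":[80,60,45,35,35,35,35]}' 30
python3 -m crank '{"translation":[[0,0,-15],[0,0,-50],[0,0,-95],[0,0,-140],[0,0,-170],[0,0,-175],[0,0,-175]],"angular":[[0,0,0],[0,0,0],[0,0,0],[0,0,0],[0,0,0],[0,0,0],[0,0,0]],"claw":[35,35,35,35,35,35,35]}' 30
python3 - <<'E'
from h import *
im=r.read_camera('scene');cv2.imwrite('pics/s7.png',cv2.resize(im[100:320,180:450,::-1],None,fx=2.5,fy=2.5,interpolation=2))
E
```

```text
clock: 8.9
tool_pos: [0.45, 0.1044, 0.0133]
tcp_rot: [-3.141, -0.001, 3.14]
wrist_force: [-0.8, -0.9, -0.2]
grip_width: 0.0853
clock: 9.6
tool_pos: [0.4506, 0.1049, 0.0145]
tcp_rot: [3.141, 0.002, 3.141]
wrist_force: [-1.7, -1.0, 10.3]
grip_width: 0.0446
clock: 10.3
tool_pos: [0.45, 0.1048, 0.1888]
tcp_rot: [3.141, 0.002, 3.141]
wrist_force: [-0.0, 0.5, -1.3]
grip_width: 0.0445
```

View pics/s7.png

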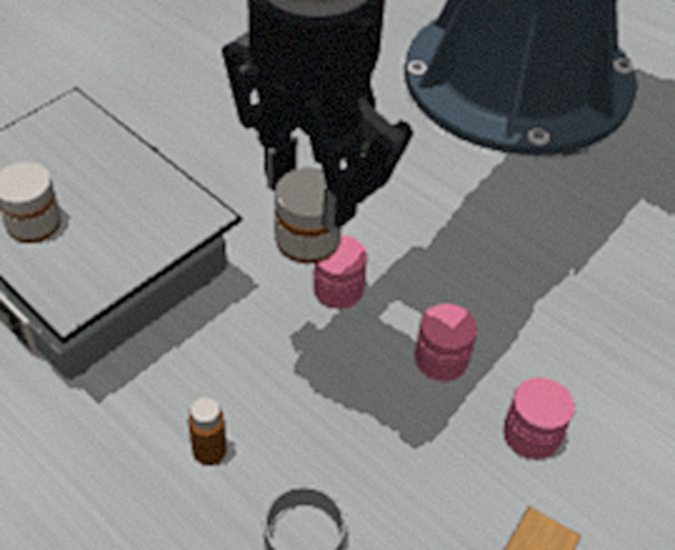

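Jar R is held upright. I'll carry it to (0.465, -0.118), beside jar L.

```bash
python3 -m crank '{"translation":[[-2,-20,0],[-4,-60,0],[-7,-104,0],[-10,-150,0],[-13,-190,0],[-15,-216,0],[-15,-223,0],[-15,-223,0],[-15,-223,0]],"angular":[[0,0,0],[0,0,0],[0,0,0],[0,0,0],[0,0,0],[0,0,0],[0,0,0],[0,0,0],[0,0,0]],"claw":[35,35,35,35,35,35,35,35,35]}' 30
python3 -m crank '{"translation":[[0,0,15],[0,0,35],[0,0,52],[0,0,62],[0,0,68],[0,0,70],[0,0,70]],"angular":[[0,0,0],[0,0,0],[0,0,0],[0,0,0],[0,0,0],[0,0,0],[0,0,0]],"claw":[35,35,35,35,35,35,35]}' 30
python3 - <<'E'
from h import *
im=r.read_camera('scene');a=im[100:260,110:290];cv2.imwrite('pics/s8.png',cv2.resize(a[...,::-1],None,fx=4,fy=3.7,interpolation=2)[:590])
E
```

```text
clock: 11.25
tool_pos: [0.4642, -0.1172, 0.1874]
tcp_rot: [3.141, -0.002, 3.141]
wrist_force: [-0.2, 0.6, -1.6]
grip_width: 0.0447
clock: 11.95
tool_pos: [0.4649, -0.118, 0.1185]
tcp_rot: [-3.141, 0.0, 3.141]
wrist_force: [0.0, -0.1, -0.6]
grip_width: 0.0444
```

View pics/s8.png

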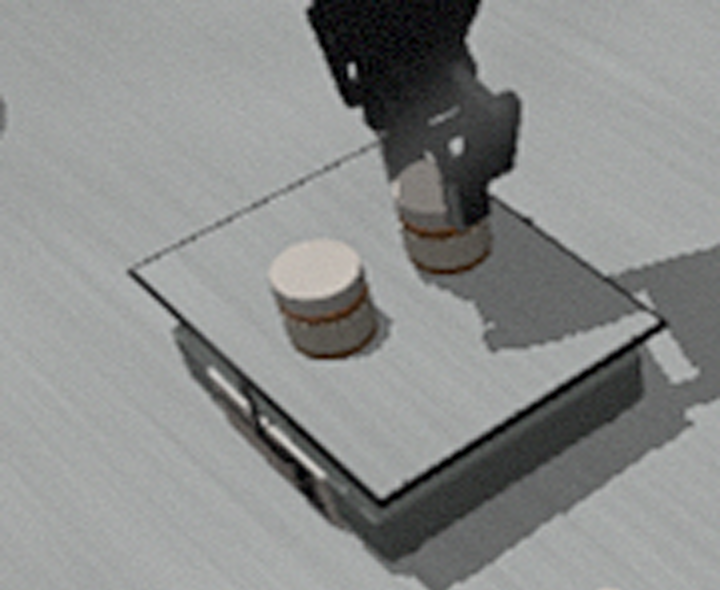

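The jar hangs about 10 mm over the near half of the pan, well clear of jar L. I'll lower 16 mm to about 0.1025 and then open gradually.

```bash
python3 -m crank '{"translation":[[0,0,4],[0,0,8],[0,0,11],[0,0,13],[0,0,15],[0,0,16],[0,0,16],[0,0,16],[0,0,16],[0,0,16]],"angular":[[0,0,0],[0,0,0],[0,0,0],[0,0,0],[0,0,0],[0,0,0],[0,0,0],[0,0,0],[0,0,0],[0,0,0]],"claw":[35,35,35,35,35,35,35,35,35,35]}' 30
python3 -m crank '{"translation":[[0,0,0],[0,0,0],[0,0,0],[0,0,0],[0,0,0],[0,0,0],[0,0,0],[0,0,0],[0,0,-2]],"angular":[[0,0,0],[0,0,0],[0,0,0],[0,0,0],[0,0,0],[0,0,0],[0,0,0],[0,0,0],[0,0,0]],"claw":[52,56,62,70,78,85,85,85,85]}' 20
python3 -m crank '{"translation":[[0,0,-10],[0,0,-30],[0,0,-60],[0,0,-100],[0,0,-120],[0,30,-130],[0,75,-130],[0,120,-130],[0,165,-130],[0,200,-130],[0,210,-130],[0,210,-130]],"angular":[[0,0,0],[0,0,0],[0,0,0],[0,0,0],[0,0,0],[0,0,0],[0,0,0],[0,0,0],[0,0,0],[0,0,0],[0,0,0],[0,0,0]],"claw":[85,85,85,85,85,85,85,85,85,85,85,85]}'
python3 - <<'E'
from h import *
for c in('scene','top'):
    im=r.read_camera(c);cv2.imwrite(f'pics/{c}9full.png',im[...,::-1]);a=im[120:260,120:290] if c=='scene' else im[130:280,290:470];cv2.imwrite(f'pics/{c}9.png',cv2.resize(a[...,::-1],None,fx=4,fy=4,interpolation=2))
    T=np.array(r.camera_model(c)['cam_to_world'])
    for d in r.find_in(c,'jar_a'):print(c,round(d['score'],2),(T@np.r_[d['centre'],1])[:3])
print(r.get_state()['clock'])
E
```

```text
clock: 13.0
tool_pos: [0.4647, -0.1182, 0.1024]
tcp_rot: [-3.142, 0.0, 3.141]
wrist_force: [-0.6, 0.9, 0.5]
grip_width: 0.0448
clock: 13.9
tool_pos: [0.4646, -0.1182, 0.1042]
tcp_rot: [3.141, -0.0, 3.141]
wrist_force: [-0.1, -0.3, -0.0]
grip_width: 0.0725
clock: 15.1
tool_pos: [0.4648, 0.0927, 0.2348]
tcp_rot: [-3.142, 0.0, -3.14]
wrist_force: [0.5, -0.4, 1.4]
grip_width: 0.0727
scene 0.8 [0.3608 0.0732 0.0472]
scene 0.72 [0.3657 0.1793 0.0505]
scene 0.66 [0.3672 0.2714 0.0515]
scene 0.65 [ 0.5482 -0.1049  0.1293]
scene 0.6 [ 0.4697 -0.1065  0.1323]
top 0.71 [ 0.5385 -0.1165  0.1338]
top 0.61 [0.3588 0.2631 0.0495]
top 0.56 [ 0.4657 -0.1097  0.1392]
15.3
```

View pics/scene9.png

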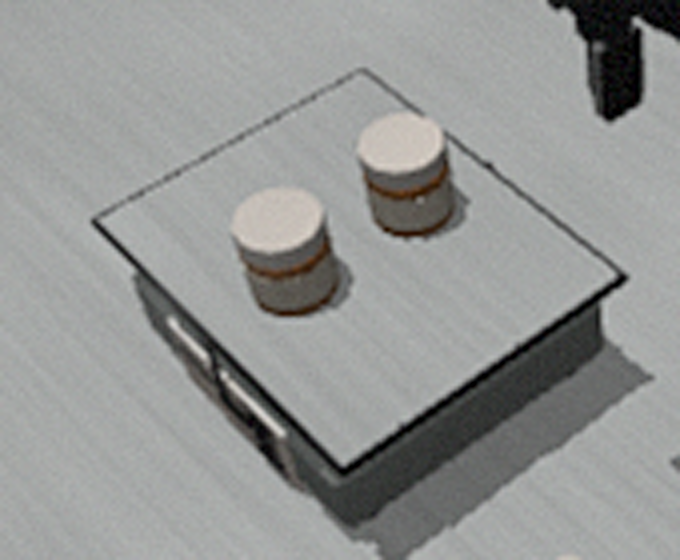

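View pics/top9.png

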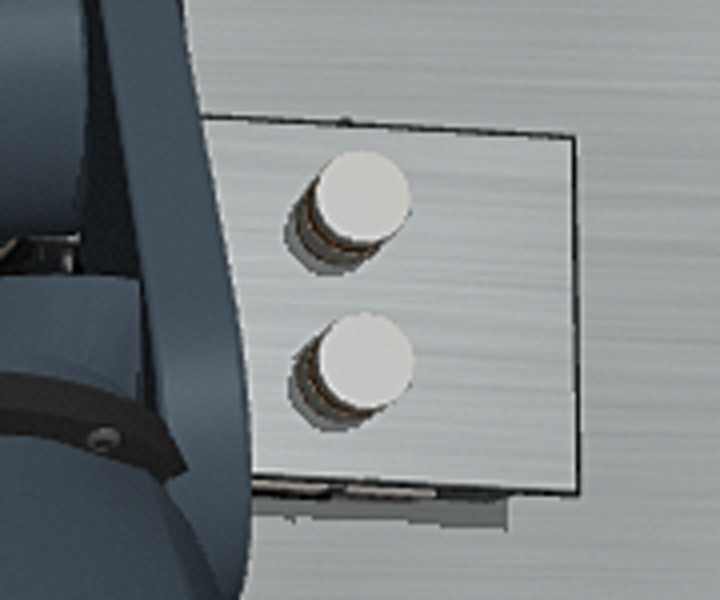

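View pics/scene9full.png

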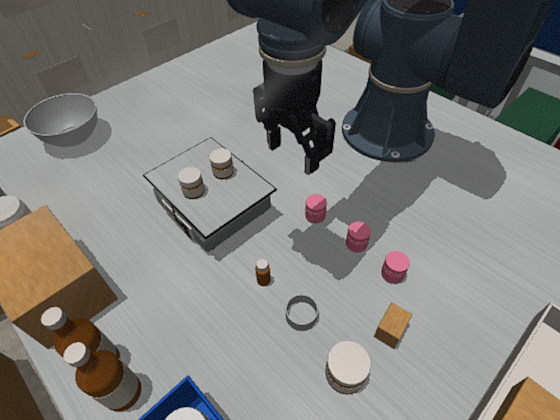

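Both jars stand upright and apart on the pan. Its front corner dropped in two equal steps (crop rows 456, 464, 472), so each jar put the same load on it. The gripper is clear, so I'm handing in.

```bash
python3 -c "
from plant import r
print(r.close_job(), r.get_state()['clock'])"
```

```text
the job is handed in; nothing more can be done
the job is handed in; nothing more can be done
```

Both small white-lidded jars are on the scale's pan, and I handed the job in shortly after 15.3 s on the clock. The hand-in reports no verdict, so I can't say whether it passed.

- **Placing:** I set the first jar down at about (0.544, -0.118). It stood alone on the pan for several seconds before I lowered the second beside it at about (0.465, -0.118). The three pink look-alikes and the other stock did not visibly move.
- **Last pictures:** Both jars stood upright with a clear gap between them and nothing else on the pan. The gripper was well clear, with the wrist force only at noise level.
- **Weight:** The pan's front corner dropped by two equal steps of about 2 px, one for each jar, which fits about 6 mm each. I judged this from the pan edge only and did not read the pointer against its 240 g mark.
- **Disagreements:**
  - The networks put the jars on the pan up to about 13 mm in y from where the gripper released them. The pictures agree with the release positions.
  - The wrist force read 8–10 N as the jaws closed on each jar on the bench. It was probably light fingertip contact with the bench and went away on lifting.

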